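# Shut and latch the gate of the curing pen

## Robot

A 6-joint arm with a two-finger parallel gripper is mounted at the origin on a cart in front of the work surface, level with it; the furniture and walls round the work are solid. World frame = base frame: x ahead of the robot, y to its left, z up, the work surface at z = 0. Lengths are in m, angles in rad, forces in N, time in s.
With the tool pointing down it reaches from about 0.3 to 0.875 m from the base axis. Payload 6.4 kg.
Tool frame: the origin (TCP) lies between the finger pads; the fingertips stand 8 mm ahead of it and the grasp point (between the pads) lies 11 mm behind it (ctrl.finger_overhang is the distance from the TCP to the fingertips, in m); z points along the fingers, y is the line along which they close (so a half turn about z gives the same grasp; the last joint's range is limited). The gripper opens to 85 mm and grips with 20 to 120 N. Pads are 22 mm wide; open, the fingers measure 114 mm over their backs; the gripper's body (76 mm by 85 mm) begins 54 mm behind the grasp point. The pads swing forward as they close: fully open they stand 13 mm farther back than shut.
Start: joints at [-1.496, 0.181, 1.607, -0, 1.354, -0.206], TCP at [0.159, -0.552, 0.239] pointing down, gripper open.
Joint ranges: [-2.99, 2.99], [-0.89, 2.07], [0.3, 2.58], [-1.14, 4.28], [0, 2.63], [-3.12, 3.12]. Speed limits (rad/s): [2.57, 2.57, 3.01, 3.14, 3.14, 3.14].

## Interface

Orientations are given as a unit quaternion [w, x, y, z].
In Python, from bench import ctrl, camera gives the robot as it stands.
- The arm moves only by the shell command python3 -m pendant 'ROWS' [OPENING]. ROWS is JSON, a list of rows, each a list of 6 numbers: the shift along the world's x, y, z normalised to -1 to 1, where 1 is 200 mm, then the turn, a rotation vector about the world's x, y, z normalised to -1 to 1, where 1 is pi/2 rad. In form: [[dx, dy, dz, rx, ry, rz], ...]. A call has exactly 10 rows; each row shifts and turns the commanded pose from where the row before left it; what a row does not reach is not made up. A row lasts 1/8 s, in which the tool goes at most 62.5 mm and 10.7 degrees, less where a joint would pass 70% of its speed; a pose out of reach is approached as far as the arm can. A call with a number of a shift or a turn outside -1 to 1 is refused whole. A call with a gripper value outside its range is refused whole. OPENING is the opening, from -1 (shut) to 1 (fully open), set as the call begins (- or left out, the last holds). The fingers move at their own pace and stop on an object; the grip force is fixed at half the most. Time passes only in rows, so rows that do not move let the fingers close, or fill a call up. It gives the time, the measured TCP pose, the force, the opening and the grip force at its end, in the units of the state.
- ctrl.get_obs(): the state, without advancing time (a new reading comes with each control period).
- camera(name): name is "scene" or "top" or "wrist"; returns a dict with "color" (384x512x3 uint8, blue, green, red), "fx", "fy", "cx", "cy" (pixels), "distortion" ([k1, k2, p1, p2, k3] as OpenCV has them; the pictures are not rectified), "xyz" and "rotation" of the camera in the world; the wrist camera has in their place "hand_eye" (4x4, takes a point from camera to tool coordinates, whose origin is the TCP and whose axes are the flange's). Camera axes: x right, y down, z forward; pixel columns grow to the right and rows downward; lengths in m; the calibration is good to about 2 mm. A picture is of the moment at which its call begins: read the wrist's pose just before it. There is no depth.
- ctrl.hand_in(): hands the job in; it is judged then, once.
The state is a dict: "time_s": time; "q": joint angles; "dq": joint speeds; "joint_efforts": joint torques, N m; "eef_pos": TCP position; "eef_rot": TCP orientation; "wrist_force": force on the tool from outside, world axes, zero at the start; "torque": the same for the moment, N m; "opening": opening from 0.0 (shut) to 1.0 (fully open); "grasp_force": force on a finger pad.
Only numpy, scipy, OpenCV 4.12 (cv2) and the standard library are available. Lean on these libraries where they do the work, as an engineer would, in place of code of your own. Each camera call takes 0.05 s, during which the arm holds its last target. There are 200 camera calls.

## Task

The low pen keeps a freshly poured mould from being knocked while it cures, but its gate stands open. Lift the gate's gravity latch bar by the red knob so that it clears the lip of the yellow catch, swing the gate shut and hold it gently against the rubber buffer while the bar drops fully into the notch behind the lip, then let go. Feel for the buffer and do not crush it, and do not force the bar down on the lip; leave the mould in the pen and the things on the table where they are.

Things in the scene. Friction and masses are not known exactly. Their poses are not given: they have to be found in the camera images.
- curing_pen: Low open-topped pen of grey barred panels, fixed to the table, about 210 mm wide (y), 200 mm deep (x), 92 mm high. Origin: on the table under the middle of the pen; x points from the gate side to the back, y to the left seen from the gate side, z up. The gate's vertical hinge axis is at x = -100 mm, y = +95 mm of this frame; the shut gate runs from there along -y
- gate (a joint): Angle of the blue barred gate (14 mm thick, reaching 172 mm from its hinge axis, top at z = 92 mm), rad; 0 = leaf along the pen's -y, nominally shut; grows as it swings out to -x, away from the pen. It stays where it is left (friction 0.08 N m). The true shut angle differs by up to 0.09 either way, as the striker's setting varies
- latch_bar (a joint): Angle of the 10 x 10 mm steel bar on the gate's outer face, rad; 0 = level, as it lies in the notch; grows as the tongue is lifted; -0.08 = hanging on its rest peg. Pivot: 60 mm from the gate's hinge axis, 14 mm out from the gate's middle plane, z = 75 mm, axis square to the gate. The tongue reaches to 212 mm from the hinge axis. It falls by its own weight (110 to 180 g, greased pivot, some 0.3 s)
- knob (a point): Centre of the red ball knob, 26 mm diameter, on an 8 mm stem standing up from the latch bar: 90 mm from the bar's pivot toward the tongue, 55 mm above the bar's centre line (z = 130 mm with the bar level). Grip it from above, best with one finger on each side of the gate, so that the bar can tilt between the fingers
- catch_nominal (a point): Nominal middle of the notch floor of the yellow catch (z = 70 mm, 195 mm from the hinge axis), marked on the pen. On the notch's outer side stands a lip, 6 mm thick, top at z = 87 mm; the tongue passes over it when lifted 0.15 rad or more. The real striker, with catch and buffer, is set up to 13 mm further in or out (along the pen's x) than this, which is not measured: find it by feel
- buffer (a joint): Compression of the black rubber buffer on the striker, m; 0 = free. The gate's back meets it 165 mm from the hinge axis. 1.5 N per mm. The tongue clears the lip and can drop from 3 to 4 mm on (4.5 to 6 N at the buffer, 5 to 7 N at the knob); over 7 mm (10.5 N, 11.5 N at the knob) it counts as crushed. While latched it stays compressed and presses the bar against the lip
- catch (a joint): How far the catch is pressed down on its rubber mount, m; 0 = free, 0.2 mm or less with the bar lying in it. 4 N per mm. If the bar's tongue comes down on top of the lip, the gate is not in far enough: over 3 mm (12 N at the tongue, some 12 to 15 N down at the knob) counts as forcing the bar onto the lip
- mould_inside: White lumpy silicone animal mould, 114 x 133 x 52 mm, standing loose in the pen; origin under its middle. Leave alone
- cup: Orange silicone mixing cup, 84 mm wide, 60 mm high, on the table; origin under its middle. Leave alone
- vial_rose: Vial with white cap and rose powder, 27 x 45 mm; origin under its middle. Leave alone
- vial_magenta: Vial with white cap and magenta powder, 27 x 45 mm; origin under its middle. Leave alone

How it is judged:
On the way, in this order (a step that is already met when the one before it is completed fails the run):
1. the bar is lifted (by 0.12 rad or more) while the gate does not yet bear on the buffer (value of joint latch_bar above 0.12 rad and value of joint buffer below 0.0005 m), for 0.05 s.
2. the gate is swung against the buffer (over 1.5 mm) with the bar still up, at or above the lip (value of joint latch_bar above 0.05 rad and value of joint buffer above 0.0015 m).
At the end, for the whole second after the job is handed in: The gate is shut (gate joint below 0.1) with the buffer still compressed (over 1 mm), the bar lies at rest on the floor of the notch behind the lip (bar within 0.03 rad of level), nothing moves (value of joint latch_bar between -0.03 and 0.03 rad and value of joint gate below 0.1 rad and value of joint buffer above 0.001 m and velocity of joint gate between -0.05 and 0.05 rad/s and velocity of joint latch_bar between -0.05 and 0.05 rad/s and linear speed of mould_inside below 0.02 m/s); the robot touches nothing.
It fails at once if the rubber buffer is crushed (over 7 mm) (value of joint buffer above 0.007 m).
It fails at once if the bar is forced down on the catch (over 3 mm) (value of joint catch above 0.003 m).
It fails at once if the mould in the pen is shifted by over 15 mm or tipped (distance of mould_inside from where it was at the start of the episode above 0.015 m or angle between mould_inside's own z axis and vertical above 0.3 rad).
It fails at once if a thing on the table is shifted by over 20 mm or tipped (distance of any of cup, vial_rose, vial_magenta from where it was at the start of the episode above 0.02 m or angle between any of cup, vial_rose, vial_magenta's own z axis and vertical above 0.4 rad).
It also fails if it takes over 54 s, if anything falls off the work surface, if the arm or the gripper's body presses on something with over 40 N, if the wrist force passes 120 N, or if a joint passes its speed limit or range.

## Working session

There is one attempt and no reset: what is moved stays moved. The work goes in short steps, Python scripts to look and compute and a shell command to move; the robot and the scene stay as the last step left them, time stands still between calls to the robot, and variables do not carry over. Pictures are saved under pics/ and viewed, at most 10 in all, crops included, and the job is handed in when it is done.

```bash
ls; mkdir -p pics
python3 - <<'E'
from bench import ctrl,camera
import cv2,numpy as np,pickle
o=ctrl.get_obs();print(o)
d={}
for n in ["scene","top"]:
    c=camera(n);d[n]=c;print({k:v for k,v in c.items() if k!='color'})
pickle.dump(d,open('v0.pkl','wb'))
im=np.vstack([d['scene']['color'],d['top']['color']])
cv2.imwrite('pics/a.png',d['scene']['color']);cv2.imwrite('pics/b.png',d['top']['color'])
E
```

```text
pics
{'time_s': 0.0, 'q': array([-1.49629995e+00,  1.81520848e-01,  1.60799759e+00, -1.34854561e-05,
        1.35379686e+00, -2.06311833e-01]), 'dq': array([-4.91713892e-04, -1.36140828e-03, -8.00501035e-05,  1.13882087e-03,
        3.45081663e-04,  2.03566691e-04]), 'joint_efforts': array([-1.25733950e-03, -4.44878018e+01, -3.51334226e+01, -4.47968114e-04,
        9.23057698e-03, -8.64727703e-07]), 'eef_pos': array([ 0.15931687, -0.55193436,  0.23840053]), 'eef_rot': array([-8.59884960e-04,  9.90158954e-01,  1.39944646e-01,  5.01575977e-05]), 'wrist_force': array([-0.16763777,  0.46201173,  0.99329771]), 'torque': array([-0.03200308,  0.00957297, -0.01517371]), 'grasp_force': 0.0, 'opening': 1.001999311137195}
{'fx': 361.87952183508156, 'fy': 361.87952183508156, 'cx': 252.97508613134417, 'cy': 187.58323259496115, 'distortion': array([-0.10204415,  0.        ,  0.        ,  0.        ,  0.        ]), 'xyz': array([ 0.15533554, -0.87968397,  0.72770812]), 'rotation': array([-0.43763533,  0.86024878, -0.2346448 ,  0.1157116 ])}
{'fx': 380.7578434175296, 'fy': 380.7578434175296, 'cx': 256.30743082831634, 'cy': 188.21504796383562, 'distortion': array([-0.0416364,  0.       ,  0.       ,  0.       ,  0.       ]), 'xyz': array([ 0.4195869 , -0.1124829 ,  1.15630722]), 'rotation': array([ 0.04467949, -0.70166337,  0.70830796, -0.06302455])}
```

View pics/a.png

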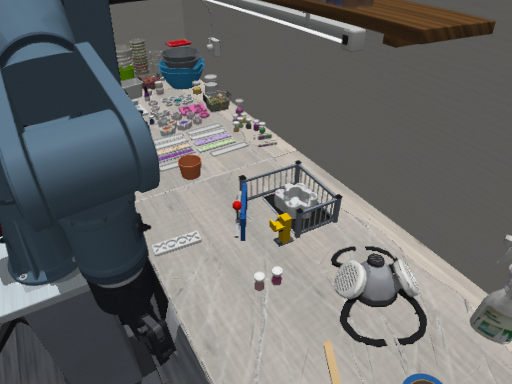

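View pics/b.png

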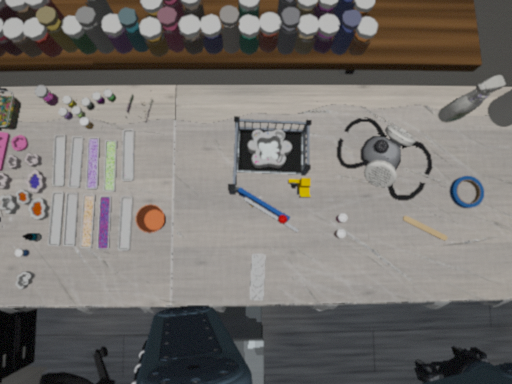

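Both views show the gate (blue) open by roughly 30°: red knob at scene (237,205) / top (283,219). The hinge post is near top (235,188), yellow catch at top (303,187), cup at (151,218), vials at (342,218) and (341,234).

```bash
cat > h.py <<'E'
import cv2,numpy as np
from scipy.spatial.transform import Rotation as R
def cam(c,obs=None):
    if 'hand_eye' in c:
        T=np.eye(4);T[:3,:3]=R.from_quat(np.roll(obs['eef_rot'],-1)).as_matrix();T[:3,3]=obs['eef_pos'];T=T@c['hand_eye'];return T[:3,:3],T[:3,3]
    return R.from_quat(np.roll(c['rotation'],-1)).as_matrix(),np.array(c['xyz'])
def ray(c,uv,obs=None):
    K=np.array([[c['fx'],0,c['cx']],[0,c['fy'],c['cy']],[0,0,1]])
    p=cv2.undistortPoints(np.array([[uv]],float),K,np.array(c['distortion']))[0,0]
    M,o=cam(c,obs);d=M@np.r_[p,1];return o,d/np.linalg.norm(d)
def onz(c,uv,z,obs=None):
    o,d=ray(c,uv,obs);return o+d*(z-o[2])/d[2]
def tri(*rs):
    A=sum(np.eye(3)-np.outer(d,d) for o,d in rs);b=sum((np.eye(3)-np.outer(d,d))@o for o,d in rs)
    x=np.linalg.solve(A,b);return x,[np.linalg.norm(np.cross(x-o,d)) for o,d in rs]
def mask(c,col):
    b,g,r=[c['color'][...,i].astype(int) for i in range(3)]
    return {'red':(r>120)&(g<60)&(b<60),'blue':(b>110)&(r<80)&(b-g>45),'yel':(r>150)&(g>110)&(b<70)}[col].astype(np.uint8)
def blobs(c,col,box):
    m=mask(c,col);u0,v0,u1,v1=box;k=np.zeros_like(m);k[v0:v1,u0:u1]=1;m*=k
    n,l,s,ce=cv2.connectedComponentsWithStats(m)
    return m,sorted([(int(s[i,4]),s[i,:4].tolist(),ce[i]) for i in range(1,n)],key=lambda t:-t[0])
E
python3 - <<'E'
import pickle;from h import *
d=pickle.load(open('v0.pkl','rb'));s,t=d['scene'],d['top']
rs=blobs(s,'red',(200,180,300,260))[1];rt=blobs(t,'red',(220,150,330,250))[1]
print(rs[:3],rt[:3]);print('knob',tri(ray(s,rs[0][2]),ray(t,rt[0][2])),onz(t,rt[0][2],.13))
for col in('yel','blue'):
    print(col,blobs(s,col,(200,170,350,260))[1][:3],blobs(t,col,(220,150,330,250))[1][:3])
m,_=blobs(t,'blue',(220,150,330,250));ys,xs=np.nonzero(m);P=np.array([onz(t,(x,y),.092)[:2] for x,y in zip(xs,ys)])
c=P.mean(0);w=np.linalg.svd(P-c)[2][0];q=(P-c)@w;print('gate',c,w,q.min(),q.max(),c+w*q.min(),c+w*q.max())
im=np.hstack([cv2.resize(t['color'][105:245,220:320],None,fx=4,fy=4,interpolation=2),cv2.resize(s['color'][150:255,215:315],None,fx=4,fy=4,interpolation=2)[:420].copy() if 0 else cv2.resize(s['color'][150:290,225:325],None,fx=4,fy=4,interpolation=2)])
cv2.imwrite('pics/c.png',im)
E
```

```text
[(47, [233, 201, 8, 7], array([236.57446809, 204.04255319]))] [(45, [279, 216, 8, 7], array([282.17777778, 218.77777778]))]
knob (array([ 0.49314098, -0.20926394,  0.12618785]), [np.float64(0.0003285035941375347), np.float64(0.00032850359413746054)]) [ 0.49317297 -0.20903109  0.13      ]
yel [(66, [278, 213, 14, 8], array([284.51515152, 216.34848485])), (66, [270, 219, 15, 11], array([276.89393939, 224.28787879]))] [(91, [300, 187, 10, 10], array([304.15384615, 191.53846154])), (66, [301, 178, 9, 8], array([304.96969697, 181.71212121])), (35, [289, 179, 11, 4], array([293.42857143, 180.74285714]))]
blue [(155, [240, 183, 7, 36], array([243.30967742, 200.75483871]))] [(161, [238, 188, 44, 27], array([259.24223602, 201.34782609])), (3, [287, 216, 2, 3], array([287.66666667, 217.        ]))]
gate [ 0.54479429 -0.15033518] [-0.5218186  -0.85305648] -0.06952180127952282 0.09157727603899915 [ 0.58107206 -0.09102915] [ 0.49700757 -0.22845577]
```

View pics/c.png

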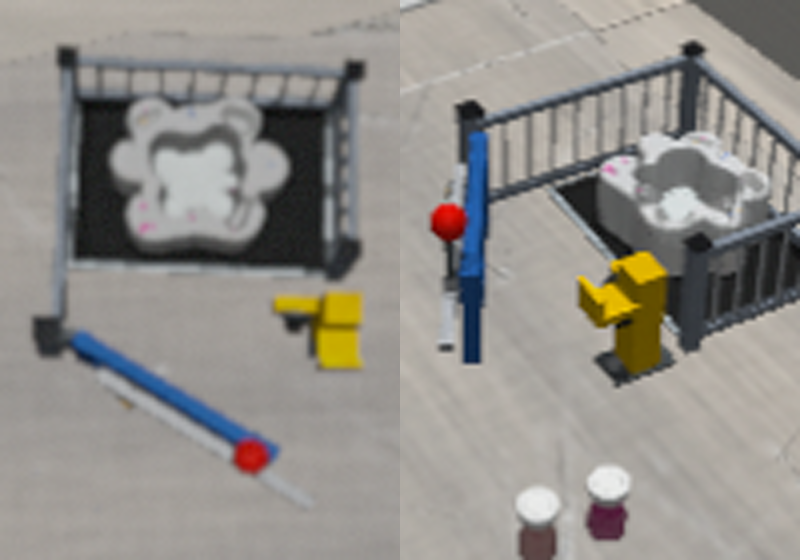

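The zoom shows pen posts at the corners, the mould inside, the bar on the gate's outer face, and the yellow striker at the right front. The knob is at z≈0.126, consistent with the bar hanging on its peg. Next I get the pen yaw, hinge and striker height.

Run:
```python
import pickle;from h import *
d=pickle.load(open('v0.pkl','rb'));s,t=d['scene'],d['top']
P=lambda x,y:(220+x/4,105+y/4); S=lambda x,y:(225+(x-400)/4,150+y/4)
for n,a,b in[('BL',(67,53),(470,108)),('BR',(353,68),(692,46)),('FR',(345,245),(696,241))]:
    print(n,onz(t,P(*a),.095).round(4),onz(s,S(*b),.095).round(4))
print('hp',onz(t,P(45,322),.095).round(4))
a,b=P(67,53),P(353,68)
A,B=onz(t,a,.095),onz(t,b,.095);print('back dir deg',np.degrees(np.arctan2(*(B-A)[1::-1])))
w=np.array([-.522,-.853]);print('gate deg',np.degrees(np.arctan2(w[1],w[0])))
print('yellow top front corner', tri(ray(t,P(340,305)),ray(s,S(640,262))))
print('arm tip', tri(ray(t,P(275,304)),ray(s,S(580,280))))
```

```text
BL [ 0.7885 -0.0866  0.095 ] [ 0.5891 -0.0663  0.095 ]
BR [ 0.7767 -0.2947  0.095 ] [ 0.7896 -0.0811  0.095 ]
FR [ 0.645  -0.2846  0.095 ] [ 0.6439 -0.2856  0.095 ]
hp [ 0.5908 -0.0704  0.095 ]
back dir deg -93.2481437842751
gate deg -121.46487302095284
yellow top front corner (array([ 0.60199715, -0.28013452,  0.09068042]), [np.float64(0.0003220526188083948), np.float64(0.0003220526188084449)])
arm tip (array([ 0.59921048, -0.23374655,  0.04475877]), [np.float64(0.01288686462356202), np.float64(0.012886864623562217)])
```

```bash
python3 -m pendant '[[0.167,0.17,0,0,0,0.047],[0.167,0.17,0,0,0,0.047],[0.167,0.17,0,0,0,0.047],[0.167,0.17,0,0,0,0.047],[0.167,0.17,0,0,0,0.047],[0.167,0.17,0,0,0,0.047],[0.167,0.17,0,0,0,0.047],[0.167,0.17,0,0,0,0.047],[0.167,0.17,0,0,0,0.047],[0.167,0.17,0,0,0,0.047]]' 1
python3 - <<'E'
from h import *;from bench import ctrl,camera
import pickle
o=ctrl.get_obs();print(o['eef_pos'],o['eef_rot'],o['q'])
c=camera('wrist');r=blobs(c,'red',(0,0,512,384))[1][:3];print(r)
d=pickle.load(open('v0.pkl','rb'));s,t=d['scene'],d['top']
rw=ray(c,r[0][2],o);print(onz(c,r[0][2],.123,o),tri(rw,ray(t,(282.18,218.78)),ray(s,(236.57,204.04))))
M=R.from_quat(np.roll(o['eef_rot'],-1)).as_matrix();print('tool y',np.degrees(np.arctan2(M[1,1],M[0,1])))
cv2.imwrite('pics/w.png',c['color'])
E
```

```text
time_s: 1.35
eef_pos: [0.4941, -0.2111, 0.239]
eef_rot: [-0.0, 0.872, 0.489, -0.0]
wrist_force: [-0.1, -1.5, 1.2]
opening: 1.005
grasp_force: 0.0
[ 0.49413652 -0.21108033  0.23898164] [-1.96166129e-04  8.72369725e-01  4.88846611e-01 -1.23829008e-04] [-6.24698733e-01  9.73131772e-02  1.70161927e+00 -6.06744668e-05
  1.34312039e+00 -7.54229860e-02]
[]Traceback (most recent call last):
  File "<stdin>", line 6, in <module>
IndexError: list index out of range
```

Run:
```python
from h import *;from bench import ctrl,camera
import pickle
o=ctrl.get_obs();c=camera('wrist');pickle.dump((o,c),open('w1.pkl','wb'));cv2.imwrite('pics/w.png',c['color']);print(c['hand_eye'])
```

```text
[[-6.74885698e-05 -9.52130803e-01 -3.05690906e-01  7.90286182e-02]
 [ 9.99999437e-01  2.59533542e-04 -1.02913893e-03  2.28781469e-04]
 [ 1.05921192e-03 -3.05690804e-01  9.52130249e-01 -1.34926013e-01]
 [ 0.00000000e+00  0.00000000e+00  0.00000000e+00  1.00000000e+00]]
```

View pics/w.png

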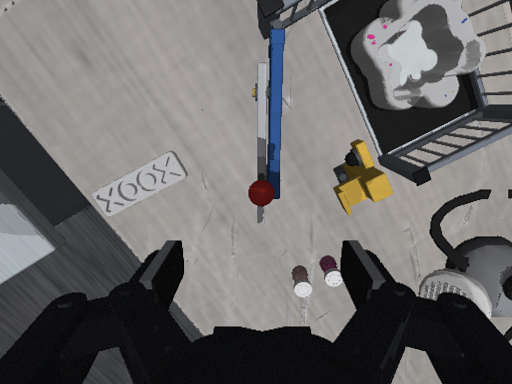

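The wrist view shows the darker red knob at (261,193), the gate nearly aligned with the image columns (277,30 to 273,198), and the fingers straddling it left and right.

Run:
```python
from h import *;import pickle
o,c=pickle.load(open('w1.pkl','rb'))
b,g,r=[c['color'][...,i].astype(int) for i in range(3)]
m=((r>60)&(r>3*g)&(r>3*b)).astype(np.uint8);m[:170]=0;m[215:]=0;m[:,:240]=0;m[:,285:]=0
ys,xs=np.nonzero(m);(u,v),rad=cv2.minEnclosingCircle(np.c_[xs,ys].astype(np.float32));print(u,v,rad)
d=pickle.load(open('v0.pkl','rb'));s,t=d['scene'],d['top']
print(onz(c,(u,v),.124,o),tri(ray(c,(u,v),o),ray(t,(282.18,218.78)),ray(s,(236.57,204.04))),tri(ray(c,(u,v),o),ray(s,(236.57,204.04))))
M=R.from_quat(np.roll(o['eef_rot'],-1)).as_matrix();print('tool y',np.degrees(np.arctan2(M[1,1],M[0,1])))
e0,e1=onz(c,(277.5,30),.092,o),onz(c,(274.5,197),.092,o);print(e0,e1,np.linalg.norm(e1-e0),np.degrees(np.arctan2(*(e1-e0)[1::-1])))
# pen rail: FL inner front sill? yellow pts at z .09
print('FR post',onz(c,(420,176),.095,o),'hinge post',onz(c,(272,12),.095,o))
```

```text
260.7542419433594 192.55084228515625 12.750290870666504
[ 0.49429984 -0.20974596  0.124     ] (array([ 0.49369351, -0.20915921,  0.1257004 ]), [np.float64(0.0009011580779262629), np.float64(0.0003567007861456672), np.float64(0.0007946425869916389)]) (array([ 0.49385218, -0.20892109,  0.12560902]), [np.float64(0.0008187857235165976), np.float64(0.0008187857235164869)])
tool y -31.14587427011005
[ 0.58344241 -0.09207795  0.092     ] [ 0.49901278 -0.23089194  0.092     ] 0.16247365483359855 -121.30886054192442
FR post [ 0.64361613 -0.28945601  0.095     ] hinge post [ 0.58589766 -0.07773596  0.095     ]
```

```bash
python3 -m pendant '[[-0.002,0.009,-0.1,0,0,0],[0,0,-0.1,0,0,0],[0,0,-0.1,0,0,0],[0,0,-0.1,0,0,0],[0,0,-0.1,0,0,0],[0,0,-0.075,0,0,0],[0,0,-0.04,0,0,0],[0,0,0,0,0,0],[0,0,0,0,0,0],[0,0,0,0,0,0]]' 1
python3 -m pendant '[[0,0,0,0,0,0],[0,0,0,0,0,0],[0,0,0,0,0,0],[0,0,0,0,0,0],[0,0,0,0,0,0],[0,0,0,0,0,0],[0,0,0,0,0,0],[0,0,0,0,0,0],[0,0,0,0,0,0],[0,0,0,0,0,0]]' -1
```

```text
time_s: 2.7
eef_pos: [0.4934, -0.211, 0.117]
eef_rot: [0.001, 0.873, 0.488, 0.0]
wrist_force: [0.3, -0.2, -0.3]
opening: 0.999
grasp_force: 0.0
time_s: 3.95
eef_pos: [0.4932, -0.2109, 0.1166]
eef_rot: [0.0, 0.873, 0.488, 0.0]
wrist_force: [0.7, 0.4, 5.2]
opening: 0.268
grasp_force: 58.7
```

```bash
python3 -m pendant '[[0.004,0.0064,0.014,0,0,0],[0.004,0.0064,0.014,0,0,0],[0.0044,0.0072,0.0134,0,0,0],[0.0044,0.0072,0.0134,0,0,0],[0.0047,0.0077,0.0129,0,0,0],[0.0047,0.0077,0.0129,0,0,0],[0.0052,0.0086,0.0122,0,0,0],[0.0052,0.0086,0.0122,0,0,0],[0.0056,0.0092,0.0118,0,0,0],[0.0056,0.0092,0.0118,0,0,0]]'
python3 - <<'E'
from bench import camera;import cv2,numpy as np
a=camera('scene')['color'][150:270,190:310];b=camera('wrist')['color']
cv2.imwrite('pics/d.png',np.hstack([cv2.resize(a,(384,384)),b[:,128:]]))
E
```

```text
time_s: 5.2
eef_pos: [0.5025, -0.1925, 0.1406]
eef_rot: [-0.002, 0.873, 0.488, 0.001]
wrist_force: [8.7, 4.7, -11.6]
opening: 0.267
grasp_force: 59.7
```

View pics/d.png

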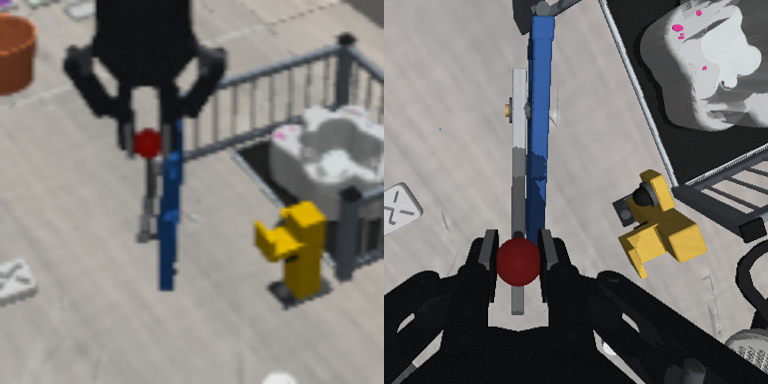

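The left crop shows the knob held between the fingers with the bar and its tongue raised about 24 mm; the wrist crop shows the gate still open and the catch clear. Next I work out the swing arc.

Run:
```python
import numpy as np;from bench import ctrl
o=ctrl.get_obs();print(o['eef_pos'],o['wrist_force'])
H=np.array([.5857,-.085]);v=o['eef_pos'][:2]-H
rot=lambda a:np.array([[np.cos(a),-np.sin(a)],[np.sin(a),np.cos(a)]])
p=[rot(.035*k)@v/.2 for k in range(18)];print(np.diff(p,axis=0).round(4),.035/1.5708)
```

```text
[ 0.50390188 -0.19268733  0.14111919] [  7.80386272   5.25681009 -12.36810448]
[[ 0.0191 -0.014 ]
 [ 0.0196 -0.0133]
 [ 0.02   -0.0126]
 [ 0.0205 -0.0119]
 [ 0.0209 -0.0112]
 [ 0.0212 -0.0104]
 [ 0.0216 -0.0097]
 [ 0.0219 -0.0089]
 [ 0.0222 -0.0082]
 [ 0.0225 -0.0074]
 [ 0.0227 -0.0066]
 [ 0.0229 -0.0058]
 [ 0.0231 -0.005 ]
 [ 0.0233 -0.0042]
 [ 0.0234 -0.0034]
 [ 0.0235 -0.0025]
 [ 0.0236 -0.0017]] 0.022281639928698756
```

```bash
python3 -m pendant '[[0.003,0.005,-0.006,0,0,0],[0.0191,-0.014,0,0,0,0.0223],[0.0196,-0.0133,0,0,0,0.0223],[0.02,-0.0126,0,0,0,0.0223],[0.0205,-0.0119,0,0,0,0.0223],[0.0209,-0.0112,0,0,0,0.0223],[0.0212,-0.0104,0,0,0,0.0223],[0.0216,-0.0097,0,0,0,0.0223],[0.0219,-0.0089,0,0,0,0.0223],[0,0,0,0,0,0]]'
python3 - <<'E'
from bench import camera,ctrl;import cv2,numpy as np
from h import *
o=ctrl.get_obs();print(o['eef_pos'],o['wrist_force'])
a=camera('top')['color'][160:240,220:320];b=camera('wrist')['color']
cv2.imwrite('pics/e.png',np.hstack([cv2.resize(a,(400,320),interpolation=2),b[32:352,128:]]))
E
```

```text
time_s: 6.55
eef_pos: [0.5372, -0.2121, 0.1407]
eef_rot: [0.0, 0.796, 0.605, 0.001]
wrist_force: [5.6, 2.1, -7.4]
opening: 0.264
grasp_force: 60.0
[ 0.53718111 -0.21207907  0.14066402] [ 5.57351465  2.08158171 -7.35877076]
```

View pics/e.png

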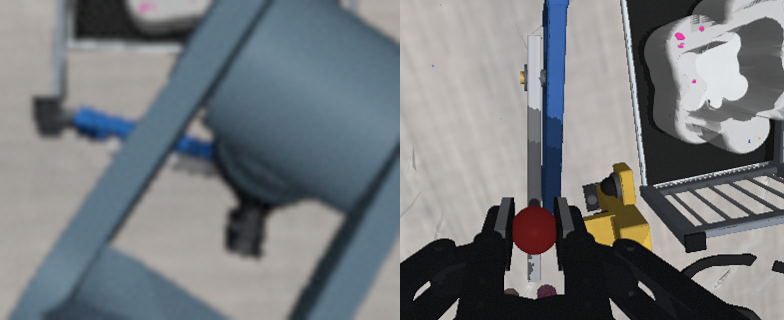

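The gate now stands at about 0.2 rad, with the tongue raised and the buffer (wrist crop about 590,195) still clear of the leaf's back. I approach in small steps, reading the force each time.

```bash
python3 -m pendant '[[0.0064,-0.0023,0,0,0,0.0064],[0.0064,-0.0023,0,0,0,0.0064],[0.0064,-0.0022,0,0,0,0.0064],[0.0064,-0.0022,0,0,0,0.0064],[0.0065,-0.002,0,0,0,0.0064],[0.0065,-0.002,0,0,0,0.0064],[0,0,0,0,0,0],[0,0,0,0,0,0],[0,0,0,0,0,0],[0,0,0,0,0,0]]'
python3 - <<'E'
from bench import camera,ctrl;import cv2,numpy as np
b=camera('wrist')['color'];cv2.imwrite('pics/f.png',cv2.resize(b[160:340,220:420],(800,720))[:600])
E
```

```text
time_s: 7.9
eef_pos: [0.5446, -0.2147, 0.1408]
eef_rot: [0.0, 0.778, 0.629, 0.001]
wrist_force: [6.0, 1.6, -6.6]
opening: 0.265
grasp_force: 60.0
```

View pics/f.png

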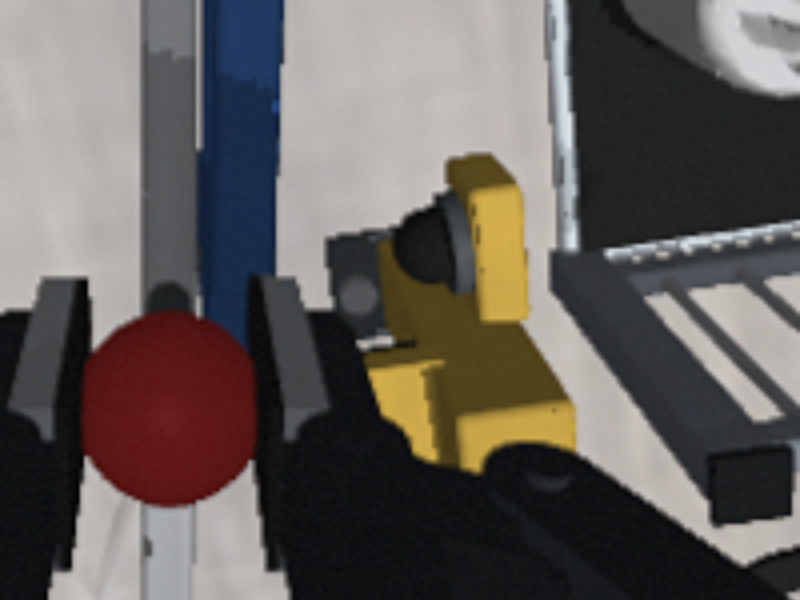

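The buffer (crop 400,245) is still about 20+ mm clear of the gate's back (278). I continue.

```bash
python3 -m pendant '[[0.0065,-0.002,0,0,0,0.0064],[0.0065,-0.002,0,0,0,0.0064],[0.0065,-0.002,0,0,0,0.0064],[0.0065,-0.0019,0,0,0,0.0064],[0.0066,-0.0018,0,0,0,0.0064],[0.0066,-0.0017,0,0,0,0.0064],[0.0066,-0.0016,0,0,0,0.0064],[0.0066,-0.0015,0,0,0,0.0064],[0,0,0,0,0,0],[0,0,0,0,0,0]]'
python3 -m pendant '[[0.0033,-0.0007,0,0,0,0.0032],[0.0033,-0.0007,0,0,0,0.0032],[0.0033,-0.0007,0,0,0,0.0032],[0.0033,-0.0007,0,0,0,0.0032],[0,0,0,0,0,0],[0,0,0,0,0,0],[0,0,0,0,0,0],[0,0,0,0,0,0],[0,0,0,0,0,0],[0,0,0,0,0,0]]'
```

```text
time_s: 9.2
eef_pos: [0.5549, -0.2177, 0.1408]
eef_rot: [0.0, 0.752, 0.66, 0.001]
wrist_force: [5.8, 2.0, -7.7]
opening: 0.268
grasp_force: 60.0
time_s: 10.45
eef_pos: [0.5574, -0.2182, 0.1407]
eef_rot: [0.0, 0.745, 0.667, 0.001]
wrist_force: [4.8, 2.9, -7.0]
opening: 0.262
grasp_force: 60.0
```

```bash
cat > f.py <<'E'
import numpy as np;from bench import ctrl
o=ctrl.get_obs();p,F,M=[np.array(o[k]) for k in('eef_pos','wrist_force','torque')]
r=p[:2]-[.5857,-.085];tz=M[2]+r[0]*F[1]-r[1]*F[0]
print('p',p.round(4),'F',F.round(1),'M',M.round(2),'hinge tz',round(tz,3),'buffer N',round(-tz/.165,2),'v ang',np.degrees(np.arctan2(r[1],r[0])).round(2),'r',np.hypot(*r).round(4))
E
python3 f.py
```

```text
p [ 0.5574 -0.2182  0.1407] F [ 4.8  2.9 -7. ] M [ 0.21 -0.56 -0.47] hinge tz 0.088 buffer N -0.53 v ang -101.97 r 0.1362
```

```bash
python3 -m pendant '[[0.0033,-0.0006,0,0,0,0.0032],[0.0033,-0.0006,0,0,0,0.0032],[0.0033,-0.0006,0,0,0,0.0032],[0.0033,-0.0006,0,0,0,0.0032],[0,0,0,0,0,0],[0,0,0,0,0,0],[0,0,0,0,0,0],[0,0,0,0,0,0],[0,0,0,0,0,0],[0,0,0,0,0,0]]' >/dev/null; python3 f.py
```

```text
p [ 0.5601 -0.2188  0.1408] F [ 5.   3.2 -6.4] M [ 0.25 -0.52 -0.47] hinge tz 0.117 buffer N -0.71 v ang -100.85 r 0.1362
```

```bash
python3 -m pendant '[[0.0033,-0.0006,0,0,0,0.0032],[0.0033,-0.0006,0,0,0,0.0032],[0.0033,-0.0006,0,0,0,0.0032],[0,0,0,0,0,0],[0,0,0,0,0,0],[0,0,0,0,0,0],[0,0,0,0,0,0],[0,0,0,0,0,0],[0,0,0,0,0,0],[0,0,0,0,0,0]]' >/dev/null; python3 f.py
```

```text
p [ 0.562  -0.2191  0.1408] F [ 5.4  2.9 -6.1] M [ 0.25 -0.59 -0.54] hinge tz 0.118 buffer N -0.72 v ang -100.02 r 0.1362
```

```bash
python3 -m pendant '[[0.0033,-0.0006,0,0,0,0.0032],[0.0033,-0.0006,0,0,0,0.0032],[0.0033,-0.0006,0,0,0,0.0032],[0,0,0,0,0,0],[0,0,0,0,0,0],[0,0,0,0,0,0],[0,0,0,0,0,0],[0,0,0,0,0,0],[0,0,0,0,0,0],[0,0,0,0,0,0]]' >/dev/null; python3 f.py
```

```text
p [ 0.564  -0.2195  0.1408] F [ 5.1  2.4 -6.6] M [ 0.23 -0.59 -0.48] hinge tz 0.148 buffer N -0.9 v ang -99.18 r 0.1362
```

```bash
python3 -m pendant '[[0.0033,-0.0005,0,0,0,0.0032],[0.0033,-0.0005,0,0,0,0.0032],[0.0033,-0.0005,0,0,0,0.0032],[0,0,0,0,0,0],[0,0,0,0,0,0],[0,0,0,0,0,0],[0,0,0,0,0,0],[0,0,0,0,0,0],[0,0,0,0,0,0],[0,0,0,0,0,0]]' >/dev/null; python3 f.py
```

```text
p [ 0.5659 -0.2198  0.1408] F [ 4.9  2.8 -6.3] M [ 0.26 -0.55 -0.53] hinge tz 0.081 buffer N -0.49 v ang -98.34 r 0.1362
```

```bash
python3 -m pendant '[[0.0033,-0.0005,0,0,0,0.0032],[0.0033,-0.0005,0,0,0,0.0032],[0,0,0,0,0,0],[0,0,0,0,0,0],[0,0,0,0,0,0],[0,0,0,0,0,0],[0,0,0,0,0,0],[0,0,0,0,0,0],[0,0,0,0,0,0],[0,0,0,0,0,0]]' >/dev/null; python3 f.py
```

```text
p [ 0.5673 -0.22    0.1408] F [ 5.2  3.2 -6.9] M [ 0.22 -0.55 -0.5 ] hinge tz 0.139 buffer N -0.84 v ang -97.78 r 0.1363
```

```bash
python3 -m pendant '[[0.0033,-0.0005,0,0,0,0.0032],[0.0033,-0.0005,0,0,0,0.0032],[0,0,0,0,0,0],[0,0,0,0,0,0],[0,0,0,0,0,0],[0,0,0,0,0,0],[0,0,0,0,0,0],[0,0,0,0,0,0],[0,0,0,0,0,0],[0,0,0,0,0,0]]' >/dev/null; python3 f.py
```

```text
p [ 0.5686 -0.2202  0.1408] F [ 4.8  2.9 -5.8] M [ 0.28 -0.51 -0.53] hinge tz 0.072 buffer N -0.44 v ang -97.21 r 0.1363
```

```bash
python3 -m pendant '[[0.0033,-0.0004,0,0,0,0.0032],[0.0033,-0.0004,0,0,0,0.0032],[0.0033,-0.0004,0,0,0,0.0032],[0,0,0,0,0,0],[0,0,0,0,0,0],[0,0,0,0,0,0],[0,0,0,0,0,0],[0,0,0,0,0,0],[0,0,0,0,0,0],[0,0,0,0,0,0]]' >/dev/null; python3 f.py
python3 - <<'E'
from bench import camera,ctrl;import cv2,numpy as np
b=camera('wrist')['color'];cv2.imwrite('pics/g.png',cv2.resize(b[160:340,220:420],(800,720))[:600])
E
```

```text
p [ 0.5701 -0.2205  0.1407] F [ 4.2  3.5 -6.7] M [ 0.28 -0.51 -0.64] hinge tz -0.127 buffer N 0.77 v ang -96.58 r 0.1364
```

View pics/g.png

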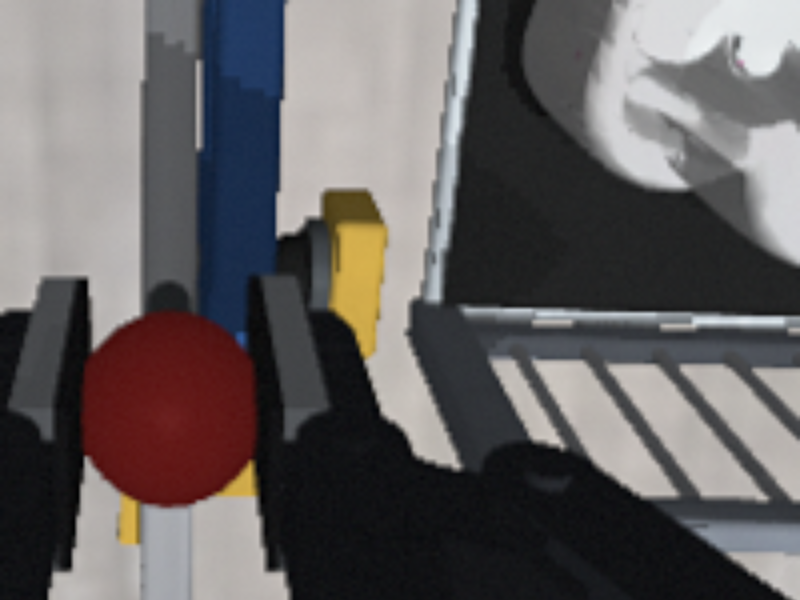

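The gate's back now touches the black buffer (crop ~280,265), and the hinge torque has begun to turn. I press in gently.

```bash
python3 -m pendant '[[0.0033,-0.0004,0,0,0,0.0032],[0.0033,-0.0004,0,0,0,0.0032],[0.0033,-0.0004,0,0,0,0.0032],[0,0,0,0,0,0],[0,0,0,0,0,0],[0,0,0,0,0,0],[0,0,0,0,0,0],[0,0,0,0,0,0],[0,0,0,0,0,0],[0,0,0,0,0,0]]' >/dev/null; python3 f.py
```

```text
p [ 0.5719 -0.2207  0.1407] F [ 0.2  4.2 -7.6] M [ 0.41  0.3  -0.64] hinge tz -0.668 buffer N 4.05 v ang -95.79 r 0.1364
```

```bash
python3 -m pendant '[[0.0033,-0.0004,0,0,0,0.0032],[0.0033,-0.0004,0,0,0,0.0032],[0.0017,0,0,0,0,0.0016],[0,0,0,0,0,0],[0,0,0,0,0,0],[0,0,0,0,0,0],[0,0,0,0,0,0],[0,0,0,0,0,0],[0,0,0,0,0,0],[0,0,0,0,0,0]]' >/dev/null; python3 f.py
```

```text
p [ 0.5734 -0.2209  0.1406] F [-3.1  3.9 -6.5] M [ 0.42  0.63 -0.66] hinge tz -1.123 buffer N 6.81 v ang -95.16 r 0.1365
```

The buffer is about 4.9 mm compressed (7.4 N). I now lower the bar along its arc while holding this.

```bash
python3 -m pendant '[[0,-0.0041,-0.005,0,0,0],[0,-0.0041,-0.005,0,0,0],[0,-0.0041,-0.005,0,0,0],[0,-0.0041,-0.005,0,0,0],[0,-0.0041,-0.005,0,0,0],[0,-0.0041,-0.005,0,0,0],[0,-0.0041,-0.005,0,0,0],[0,-0.0041,-0.005,0,0,0],[0,0,0,0,0,0],[0,0,0,0,0,0]]' >/dev/null; python3 f.py
```

```text
p [ 0.5737 -0.2273  0.1331] F [-4.   5.4 -4.9] M [ 0.9   0.59 -0.71] hinge tz -1.344 buffer N 8.15 v ang -94.84 r 0.1429
```

```bash
python3 -m pendant '[[-0.001,-0.003,-0.0043,0,0,0],[-0.001,-0.003,-0.0043,0,0,0],[-0.0005,-0.003,-0.0043,0,0,0],[0,-0.003,-0.0043,0,0,0],[0,-0.003,-0.0043,0,0,0],[0,-0.003,-0.0043,0,0,0],[0,-0.003,-0.0043,0,0,0],[0,-0.003,-0.0043,0,0,0],[0,0,0,0,0,0],[0,0,0,0,0,0]]' >/dev/null; python3 f.py
```

```text
p [ 0.5736 -0.2319  0.1267] F [-2.5  6.6 -2.5] M [ 1.17  0.53 -0.7 ] hinge tz -1.151 buffer N 6.97 v ang -94.69 r 0.1474
```

```bash
python3 -m pendant '[[0,0,0,0,0,0],[0,0,0,0,0,0],[0,0,0,0,0,0],[0,0,0,0,0,0],[0,0,0,0,0,0],[0,0,0,0,0,0],[0,0,0,0,0,0],[0,0,0,0,0,0],[0,0,0,0,0,0],[0,0,0,0,0,0]]' 1; python3 -m pendant '[[0,0,0.08,0,0,0],[0,0,0.08,0,0,0],[0,0,0.08,0,0,0],[0,0,0.1,0,0,0],[0,0,0.1,0,0,0],[0,0,0.1,0,0,0],[-0.1,0,0,0,0,0],[-0.1,0,0,0,0,0],[0,0,0,0,0,0],[0,0,0,0,0,0]]' 1
python3 - <<'E'
from bench import camera,ctrl;from h import *
o=ctrl.get_obs();c=camera('wrist');b=c['color'];s=camera('scene')
bb,g,r=[b[...,i].astype(int) for i in range(3)]
m=((r>60)&(r>3*g)&(r>3*bb)).astype(np.uint8);m=cv2.morphologyEx(m,cv2.MORPH_OPEN,np.ones((5,5)));ys,xs=np.nonzero(m);(u,v),rad=cv2.minEnclosingCircle(np.c_[xs,ys].astype(np.float32));print(u,v,rad)
rs=blobs(s,'red',(200,160,330,280))[1];print(rs[:2])
if rs: print(tri(ray(c,(u,v),o),ray(s,rs[0][2])))
cv2.imwrite('pics/h.png',np.hstack([cv2.resize(s['color'][165:255,215:315],(400,360),interpolation=2),cv2.resize(b[60:260,150:370],(396,360))]))
E
```

```text
time_s: 25.5
eef_pos: [0.5733, -0.2324, 0.1259]
eef_rot: [-0.0, 0.701, 0.713, -0.0]
wrist_force: [0.4, -0.3, 0.1]
opening: 1.0
grasp_force: 0.0
time_s: 26.75
eef_pos: [0.5339, -0.2326, 0.2346]
eef_rot: [0.001, 0.701, 0.713, 0.0]
wrist_force: [0.2, 0.2, 0.0]
opening: 1.006
grasp_force: 0.0
302.0 196.0 13.601571083068848
[(22, [264, 196, 7, 5], array([267.63636364, 197.81818182]))]
(array([ 0.57238979, -0.23554963,  0.13269943]), [np.float64(0.0009187625105820363), np.float64(0.0009187625105819382)])
```

View pics/h.png

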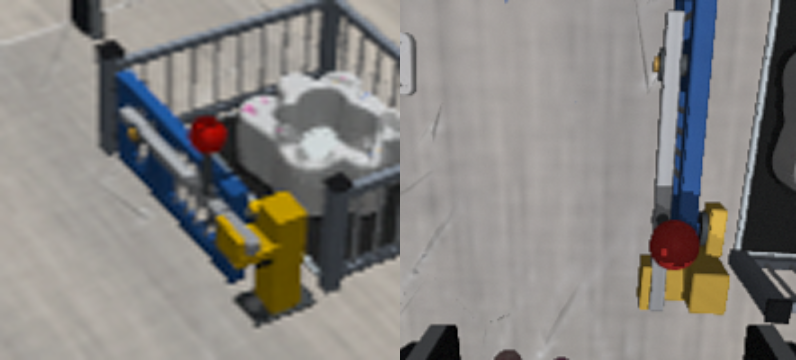

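The bar lies in the notch behind the yellow lip (wrist crop ~655,285). The knob is at z≈0.131 and about 150 mm from the hinge, so the bar is level. The robot is clear of everything.

```bash
python3 -c "
from bench import ctrl
print(ctrl.hand_in())"
```

```text
the job is handed in; nothing more can be done
None
```

The gate is shut with the bar resting level in the notch behind the lip, and I handed the job in at about 27 s. Peak buffer compression was an estimated 5 to 6 mm, from the wrist force. I had no verdict back from the judge.

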